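# Sieve the small nuts out of the rust-ink hardware

### The job

Small and large steel nuts for the rust ink are mixed in the wooden hand sieve. Carry it level to the tub and set it down with its lips between the two battens and its frame riding on them; then, holding it, shake it side to side along the battens until all five small nuts have dropped into the tub and the three large ones are left in the sieve, and let go with it still seated there. Feel for the battens and go gently: do not lean on them or ram the stops, spill no nuts, and leave the jars, tape and cork where they are.

Things in the scene. Friction and masses are not known exactly. Their poses are not given: they have to be found in the camera images.
- sieve_handle (a point): Middle of the straight wooden crossbar by which the sieve is held: 124 mm long along the sieve's x, 18 mm square, 112 mm above the sieve's underside, over its middle, carried by a steel strap at each end; 42 mm of free air between it and the frame's top edge. z is up. The loaded sieve weighs 0.55 to 0.8 kg and balances about this bar.
- sieve_foot (a point): Centre of the underside of the hand sieve: wooden frame 124 mm (x) by 212 mm (y, its long side), 61 mm high, open on top, standing on the 3 mm black mat at the start. Rebated below: along each long side an inner lip 16 mm deep and 196 mm long, outer faces 100 mm apart, goes down between the tub's battens; the frame then rides on the batten tops with the shoulders 16 mm above the underside.
- sieve_grid (a point): Centre of the top of the sieve's grid, 19 mm above its underside: four steel slats 19 mm wide across x, at 40 mm spacing, and two 3 mm wires along y (openings 26 x 21 mm; 22 mm beyond the outer slats). Nuts lie flat on it, stay put in a smooth level carry, and slide when shaken along y with more than about 5 m/s2 (say strokes of 50 mm in 0.2 s); several strokes are needed.
- tub: Grey plastic catch tub, 200 mm (x) by 340 mm (y) and 85 mm high, walls 4 mm, fixed; origin at the centre of its underside, z up. Seated on the battens, the sieve's underside is 89 to 97 mm above the tub's underside; with a lip standing on a batten it is 104 mm or more. The battens' pads give about 1 mm for 10 N; 25 N is too much.
- tub_rim (a point): Centre of the tub's mouth. Two pale battens, 18 mm wide, 104 mm apart inside (2 mm play each side of the lips), lie along the tub's y across it on cork shims. Their place is NOT measured: tops 20 to 28 mm above the rim, the pair up to 6 mm off centre in x; feel for both. Cross-strips 16 mm high stop the sieve, 153 mm from the centre either way in y: it can slide 47 mm either way.
- small1_mid (a point): Small nut: plain steel hex nut, 17 mm across flats, 8 mm thick, 12 g, lying flat on one of the sieve's slats at the start. Point: its middle
- small2_mid (a point): Small nut: plain steel hex nut, 17 mm across flats, 8 mm thick, 12 g, lying flat on one of the sieve's slats at the start. Point: its middle
- small3_mid (a point): Small nut: plain steel hex nut, 17 mm across flats, 8 mm thick, 12 g, lying flat on one of the sieve's slats at the start. Point: its middle
- small4_mid (a point): Small nut: plain steel hex nut, 17 mm across flats, 8 mm thick, 12 g, lying flat on one of the sieve's slats at the start. Point: its middle
- small5_mid (a point): Small nut: plain steel hex nut, 17 mm across flats, 8 mm thick, 12 g, lying flat on one of the sieve's slats at the start. Point: its middle
- large1_mid (a point): Large nut: plain steel hex nut, 30 mm across flats, 16 mm thick, 62 g, lying in the sieve. Point: its middle
- large2_mid (a point): Large nut: plain steel hex nut, 30 mm across flats, 16 mm thick, 62 g, lying in the sieve. Point: its middle
- large3_mid (a point): Large nut: plain steel hex nut, 30 mm across flats, 16 mm thick, 62 g, lying in the sieve. Point: its middle
- ink_jar: Bystander: closed amber glass ink jar, 44 mm across, 45 mm high, on the mat beyond the tub. Origin at its underside
- ink_jar2: Bystander: closed glass ink jar with paper label, 48 mm across, 55 mm high, on the mat beyond the sieve. Origin at its underside
- tape_roll: Bystander: roll of masking tape lying flat, 90 mm across, 25 mm high. Origin at its underside
- cork_stopper: Bystander: bottle cork standing on end beyond the sieve, 22 mm across, 40 mm high. Origin at its underside

How it is judged:
On the way, in this order (a step that is already met when the one before it is completed fails the run):
1. the sieve is seated on the battens, lips between them, and rests on them (z of sieve_foot in the frame of tub below 0.0995 m and angle between the y axis of sieve_foot and the y axis of tub, either way round below 0.08 rad and angle between sieve_foot's own z axis and vertical below 0.05 rad and x of sieve_foot in the frame of tub between -0.011 and 0.011 m and contact force between sieve and tub above 1 N), for 0.2 s.
2. all five small nuts are down in the tub while the sieve rides on the battens (all of step 1 and z of small1_mid in the frame of tub between 0 and 0.05 m and x of small1_mid in the frame of tub between -0.1 and 0.1 m and y of small1_mid in the frame of tub between -0.17 and 0.17 m and z of small2_mid in the frame of tub between 0 and 0.05 m and x of small2_mid in the frame of tub between -0.1 and 0.1 m and y of small2_mid in the frame of tub between -0.17 and 0.17 m and z of small3_mid in the frame of tub between 0 and 0.05 m and x of small3_mid in the frame of tub between -0.1 and 0.1 m and y of small3_mid in the frame of tub between -0.17 and 0.17 m and z of small4_mid in the frame of tub between 0 and 0.05 m and x of small4_mid in the frame of tub between -0.1 and 0.1 m and y of small4_mid in the frame of tub between -0.17 and 0.17 m and z of small5_mid in the frame of tub between 0 and 0.05 m and x of small5_mid in the frame of tub between -0.1 and 0.1 m and y of small5_mid in the frame of tub between -0.17 and 0.17 m), for 0.1 s.
At the end, for the whole second after the job is handed in: Sieve released and at rest on the battens with its lips between them (underside less than 99.5 mm above the tub's underside, level within 0.05 rad, square to the tub within 0.08 rad); all five small nuts in the tub, all three large nuts in the sieve (all of step 2 and linear speed of sieve below 0.02 m/s and contact force between sieve and the fingers below 0.05 N and z of large1_mid in the frame of sieve_foot between 0.018 and 0.055 m and x of large1_mid in the frame of sieve_foot between -0.045 and 0.045 m and y of large1_mid in the frame of sieve_foot between -0.096 and 0.096 m and z of large2_mid in the frame of sieve_foot between 0.018 and 0.055 m and x of large2_mid in the frame of sieve_foot between -0.045 and 0.045 m and y of large2_mid in the frame of sieve_foot between -0.096 and 0.096 m and z of large3_mid in the frame of sieve_foot between 0.018 and 0.055 m and x of large3_mid in the frame of sieve_foot between -0.045 and 0.045 m and y of large3_mid in the frame of sieve_foot between -0.096 and 0.096 m); the robot touches nothing.
It fails at once if the sieve presses or knocks on the tub, its battens or their stops with more than 25 N (contact force between sieve and tub above 25 N).
It fails at once if a nut is spilled on the table ((height (world z) of small1_mid below 0.022 m and horizontal distance between small1_mid and tub above 0.2 m and horizontal distance between small1_mid and sieve_foot above 0.15 m) or (height (world z) of small2_mid below 0.022 m and horizontal distance between small2_mid and tub above 0.2 m and horizontal distance between small2_mid and sieve_foot above 0.15 m) or (height (world z) of small3_mid below 0.022 m and horizontal distance between small3_mid and tub above 0.2 m and horizontal distance between small3_mid and sieve_foot above 0.15 m) or (height (world z) of small4_mid below 0.022 m and horizontal distance between small4_mid and tub above 0.2 m and horizontal distance between small4_mid and sieve_foot above 0.15 m) or (height (world z) of small5_mid below 0.022 m and horizontal distance between small5_mid and tub above 0.2 m and horizontal distance between small5_mid and sieve_foot above 0.15 m) or (height (world z) of large1_mid below 0.022 m and horizontal distance between large1_mid and tub above 0.2 m and horizontal distance between large1_mid and sieve_foot above 0.15 m) or (height (world z) of large2_mid below 0.022 m and horizontal distance between large2_mid and tub above 0.2 m and horizontal distance between large2_mid and sieve_foot above 0.15 m) or (height (world z) of large3_mid below 0.022 m and horizontal distance between large3_mid and tub above 0.2 m and horizontal distance between large3_mid and sieve_foot above 0.15 m)).
It fails at once if a jar, the tape or the cork is shifted more than 20 mm (distance of any of ink_jar, ink_jar2, tape_roll, cork_stopper from where it was at the start of the episode above 0.02 m).
It also fails if it takes over 58 s, if anything falls off the work surface, if the arm or the gripper's body presses on something with over 40 N, if the wrist force passes 120 N, or if a joint passes its speed limit or range.

### The arm

A 6-joint arm with a two-finger parallel gripper is mounted at the origin on the work surface. World frame = base frame: x ahead of the robot, y to its left, z up, the work surface at z = 0. Lengths are in m, angles in rad, forces in N, time in s.
With the tool pointing down it reaches from about 0.4 to 0.825 m from the base axis. Payload 7 kg.
Tool frame: the origin (TCP) lies on the centre line of the jaws, within the pads' length; the fingertips stand arm.tip_reach ahead of it and the grasp point (between the pads) lies 5 mm behind it (arm.tip_reach is the distance from the TCP to the fingertips, in m); z points along the fingers, y is the line along which they close (so a half turn about z gives the same grasp; the last joint's range is limited). The gripper opens to 88 mm and grips with 3 to 60 N. Pads are 19 mm wide; open, the fingers measure 130 mm over their backs; the gripper's body (78 mm by 193 mm) begins 47 mm behind the grasp point.
Start: joints at [1.429, 0.359, 0.012, 0, -1.224, -0.288], TCP at [0.281, 0.614, 0.241] pointing down, gripper open.
Joint ranges: [-3.07, 3.07], [-1.43, 2.12], [-1.02, 1.25], [-3.03, 1.67], [-3.05, -0], [-3.03, 3.03]. Speed limits (rad/s): [2.39, 2.39, 3.01, 3.14, 3.14, 3.14].

### API

Orientations are given as [roll, pitch, yaw] about the fixed x, y, z axes, in that order (R = Rz(yaw) Ry(pitch) Rx(roll)).
In Python, from station import status, optics, order, arm gives the robot as it stands. The module is installed in compiled form; this text tells all that it offers.
- The arm moves only by the shell command python3 -m jog 'ROWS' [FORCE]. ROWS is JSON, a list of rows, each a list of 3 entries, a list of its own where there are three numbers: the gripper command: -1 is shut, 1 is fully open, values between are in proportion, then the shift along the tool's x, y, z in mm, then the turn about the tool's z in rad. A call has 1 to 20 rows; each row is the pose to reach, as a shift and turn from the pose commanded when the call began, along the tool's axes at that moment; what a row does not reach only later rows make up. A row lasts 1/8 s, in which the tool goes at most 62.5 mm and 10.7 degrees, less where a joint would pass 70% of its speed; a pose out of reach is approached as far as the arm can. A call with a gripper value outside its range is refused whole. The fingers move at their own pace and stop on an object; FORCE is the grip in N (left out, the last holds). Time passes only in rows, so rows that repeat a pose let the fingers close. It gives the time, the measured TCP pose, the force, the opening and the grip force at its end, in the units of the state.
- status.get_state(): the state, without advancing time (a new reading comes with each control period).
- optics.grab_frame(name): name is "scene" or "top" or "wrist"; returns a dict with "color" (400x640x3 uint8, red, green, blue), "mtx" (3x3 intrinsics, pixels), "cam_to_world" (4x4, takes a point from camera to world coordinates). Camera axes: x right, y down, z forward; pixel columns grow to the right and rows downward; lengths in m; the calibration is good to about 2 mm. A picture is of the moment at which its call begins. There is no depth.
- order.job_done(): hands the job in; it is judged then, once.
The state is a dict: "t": time; "q": joint angles; "qd": joint speeds; "joint_efforts": joint torques, N m; "eef_pos": TCP position; "ee_rot": TCP orientation; "force": force on the tool from outside, world axes, zero at the start; "moment": the same for the moment, N m; "width": finger opening in m; "gripper_force": force on a finger pad.
Only numpy, scipy, OpenCV 4.12 (cv2) and the standard library are available. Lean on these libraries where they do the work, as an engineer would, in place of code of your own. Each camera call takes 0.05 s, during which the arm holds its last target. There are 200 camera calls.

## Working session

There is one attempt and no reset: what is moved stays moved. The work goes in short steps, Python scripts to look and compute and a shell command to move; the robot and the scene stay as the last step left them, time stands still between calls to the robot, and variables do not carry over. Pictures are saved under pics/ and viewed, at most 10 in all, crops included, and the job is handed in when it is done.

```bash
mkdir -p pics
python3 - <<'E'
from station import status, optics, arm
import cv2,numpy as np
for n in ("scene","top"):
    f=optics.grab_frame(n); cv2.imwrite(f"pics/{n}0.png",f["color"][:,:,::-1]); print(n,f["mtx"].round(1).tolist(),f["cam_to_world"].round(4).tolist())
print(status.get_state(),arm.tip_reach)
E
```

```text
scene [[382.4, 0.0, 327.5], [0.0, 382.4, 199.7], [0.0, 0.0, 1.0]] [[0.0568, 0.7387, -0.6717, 1.2696], [0.9983, -0.0524, 0.0268, 0.0176], [-0.0154, -0.672, -0.7404, 0.82], [0.0, 0.0, 0.0, 1.0]]
top [[485.0, 0.0, 324.7], [0.0, 485.0, 198.2], [0.0, 0.0, 1.0]] [[-0.005, -0.9924, 0.1232, 0.4607], [-1.0, 0.005, -0.0006, 0.0112], [-0.0001, -0.1232, -0.9924, 1.2315], [0.0, 0.0, 0.0, 1.0]]
{'t': 0.1, 'q': array([ 1.42912470e+00,  3.59327661e-01,  1.11413203e-02, -2.89520031e-04,
       -1.22409067e+00, -2.88074405e-01]), 'qd': array([-9.54846114e-05, -4.99654740e-04,  1.54665540e-03,  1.04924465e-03,
       -9.98637182e-04, -6.84135672e-04]), 'joint_efforts': array([-1.36247138e-03, -5.84164488e+01,  2.93751079e+01,  7.01552555e+00,
        1.02153546e-02, -5.36985181e-05]), 'eef_pos': array([0.28110337, 0.61322479, 0.23970778]), 'ee_rot': array([ 3.14009565e+00, -1.59744518e-04, -4.29844493e-01]), 'force': array([-0.21794003, -0.13121626,  0.43777306]), 'moment': array([0.03215065, 0.02296791, 0.04086499]), 'gripper_force': 0.0, 'width': 0.08746982614296253} 0.014
```

View pics/scene0.png

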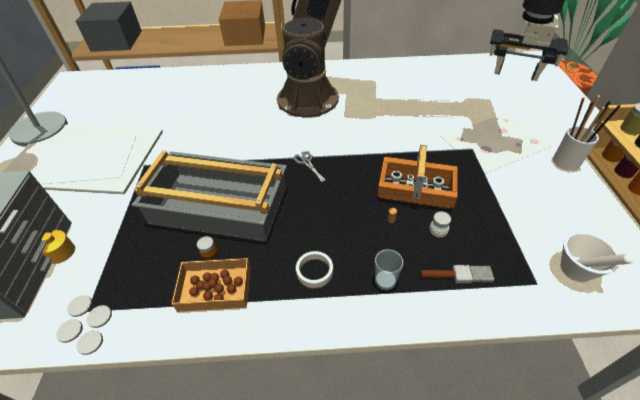

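View pics/top0.png

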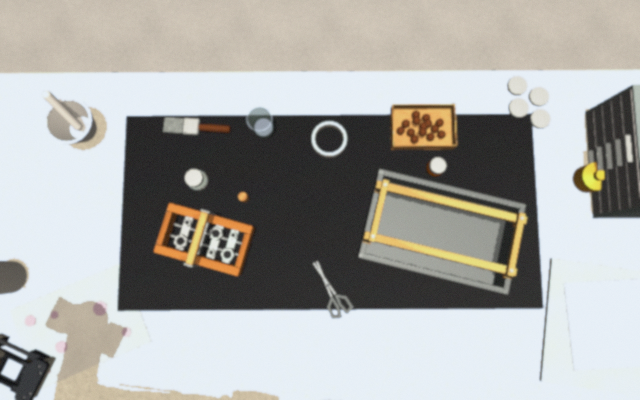

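The scene view shows the sieve on the right (418,183) and the tub with its battens on the left (212,195). In the top view the sieve is at about (204,239) with its bar from (205,210) to (192,265), and the tub is at about (443,232) with battens (453,200) and (440,250). Next I'll measure these.

```bash
cat > h.py <<'E'
import numpy as np, cv2
from station import status, optics
def ray(f,p,z):
    M=f["cam_to_world"]; d=M[:3,:3]@np.linalg.inv(f["mtx"])@[p[0],p[1],1]; c=M[:3,3]
    return c+d*(z-c[2])/d[2]
def rect(f,m,z):
    m=m.astype(np.uint8); cs,_=cv2.findContours(m,0,2); c=max(cs,key=cv2.contourArea)
    w=np.array([ray(f,p,z)[:2]*1000 for p in c[:,0,:]],np.float32)
    (cx,cy),s,_=r=cv2.minAreaRect(w); b=cv2.boxPoints(r); e=[b[1]-b[0],b[2]-b[1]]; e=max(e,key=np.linalg.norm)
    return np.round([cx,cy,*sorted(s),np.degrees(np.arctan2(e[1],e[0]))%180],1)
E
python3 - <<'E'
from h import *
f=optics.grab_frame("top"); hsv=cv2.cvtColor(f["color"],cv2.COLOR_RGB2HSV); H,S,V=cv2.split(hsv)
for p in [(170,207),(175,262),(204,225),(195,255),(453,200),(440,250),(440,225),(380,175),(490,286),(512,208)]: print(p,hsv[p[1],p[0]])
R=np.zeros(H.shape,bool);R[180:290,140:265]=1
o=R&(S>120)&(V>90)
print("sieve",rect(f,cv2.morphologyEx((o&(H<14)).astype(np.uint8),cv2.MORPH_CLOSE,np.ones((15,15))),.064))
print("bar",rect(f,R&(H>=14)&(H<35)&(S>60)&(V>90),.124))
T=np.zeros(H.shape,bool);T[160:300,345:535]=1
y=T&(H>=12)&(H<35)&(S>80)&(V>100)&(np.add.outer(np.arange(400),0*np.arange(640))>166)
print("battens",rect(f,y,.112))
g=T&(V>45)
print("tub",rect(f,g,.088))
E
```

```text
(170, 207) [ 14 175 233]
(175, 262) [150   5  47]
(204, 225) [ 19 123 181]
(195, 255) [ 18 139 167]
(453, 200) [ 23 121 227]
(440, 250) [ 23 108 222]
(440, 225) [ 47  14 163]
(380, 175) [ 47  11 161]
(490, 286) [ 38  13 158]
(512, 208) [45 21 49]
sieve [509.1 303.7 128.7 216.5  74. ]
bar [505.3 288.7 124.5 204.3  74. ]
battens [ 530.2 -267.3  155.5  360.3   75.6]
tub [ 529.9 -263.6  327.6  455.2   89.7]
```

```bash
python3 -m jog '[[1,[50,28,0],0],[1,[100,56,0],0],[1,[150,83,0],-0.05],[1,[200,111,0],-0.1],[1,[250,138,0],-0.15],[1,[300,166,0],-0.15],[1,[336,186,0],-0.15],[1,[336,186,0],-0.15],[1,[336,186,0],-0.15],[1,[336,186,0],-0.15]]'
python3 - <<'E'
from h import *
f=optics.grab_frame("wrist"); cv2.imwrite("pics/w1.png",f["color"][:,:,::-1]); print(f["mtx"].round(1).tolist(),f["cam_to_world"].round(3).tolist()); s=status.get_state(); print(s["eef_pos"],s["ee_rot"],s["force"])
E
```

```text
t: 1.4
eef_pos: [0.5087, 0.3052, 0.2404]
ee_rot: [3.141, 0.0, -0.279]
force: [-0.8, 0.0, -0.4]
width: 0.088
gripper_force: 0.0
[[336.4, 0.0, 319.6], [0.0, 336.4, 194.7], [0.0, 0.0, 1.0]] [[-0.274, -0.918, -0.286, 0.585], [-0.962, 0.262, 0.081, 0.283], [0.001, 0.297, -0.955, 0.384], [0.0, 0.0, 0.0, 1.0]]
[0.50870811 0.30531526 0.24051828] [ 3.14158420e+00  6.30312582e-05 -2.78533243e-01] [0.45699621 0.54315323 0.18122193]
```

View pics/w1.png

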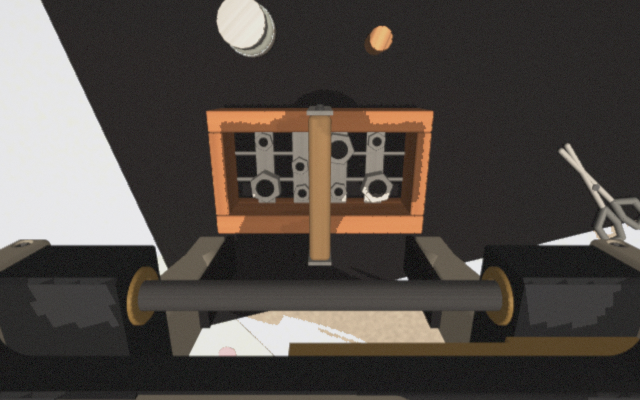

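The wrist view shows the sieve under the gripper: the bar runs from (320,112) to (319,260), the frame corners are near (208,111), (433,111), (423,233) and (219,233), and all 8 nuts sit on the slats.

Run:
```python
from h import *
f=optics.grab_frame("wrist"); 
a,b=ray(f,(320.5,115),.124),ray(f,(319.5,262),.124); print(a,b,(a+b)/2,np.linalg.norm(a-b),np.degrees(np.arctan2(*(b-a)[[1,0]])))
c=np.array([ray(f,p,.064) for p in [(208,111),(433,111),(423,233),(218,233)]]);print(c,c.mean(0))
s=status.get_state(); p=s["eef_pos"]; y=s["ee_rot"][2]; 
for t in ((a+b)/2,c.mean(0)): d=(t-p)*1000; print(d[0]*np.cos(y)+d[1]*np.sin(y), d[0]*np.sin(y)-d[1]*np.cos(y))
for i in range(4): e=c[(i+1)%4]-c[i]; print(np.linalg.norm(e),np.degrees(np.arctan2(e[1],e[0])))
f=optics.grab_frame("top"); f2=optics.grab_frame("scene")
```

```text
[0.56783879 0.28713548 0.124     ] [0.44891504 0.32180244 0.124     ] [0.50837692 0.30446896 0.124     ] 0.12387354467806154 163.74828866106148
[[0.59578246 0.3871682  0.064     ]
 [0.5387456  0.18693    0.064     ]
 [0.42029701 0.21864834 0.064     ]
 [0.47841932 0.42240702 0.064     ]] [0.5083111  0.30378839 0.064     ]
-0.06998586576651944 0.8899006375681047
0.05380135272167624 1.5623512636803383
0.20820312428992294 -105.89934054532272
0.12262185864653753 165.008961303075
0.2118862888654246 74.07916314863888
0.12253929956953508 -16.712624790607226
```

```bash
python3 -m jog '[[1,[0,1,40],0],[1,[0,1,85],0],[1,[0,1,118],0],[1,[0,1,130],0],[1,[0,1,130],0],[1,[0,1,130],0],[-1,[0,1,130],0],[-1,[0,1,130],0],[-1,[0,1,130],0],[-1,[0,1,130],0],[-1,[0,1,130],0],[-1,[0,1,130],0]]' 50
```

```text
t: 3.1
eef_pos: [0.5089, 0.3035, 0.1105]
ee_rot: [3.142, 0.0, -0.28]
force: [-0.2, 0.1, 0.8]
width: 0.033
gripper_force: 0.0
```

```bash
python3 -m jog '[[-1,[0,0,0],0],[-1,[0,0,0],0],[-1,[0,0,0],0],[-1,[0,0,0],0],[-1,[0,0,-2],0],[-1,[0,0,-5],0],[-1,[0,0,-10],0],[-1,[0,0,-18],0],[-1,[0,0,-30],0],[-1,[0,0,-45],0],[-1,[0,0,-62],0],[-1,[0,0,-80],0],[-1,[0,0,-98],0],[-1,[0,0,-116],0],[-1,[0,0,-134],0],[-1,[0,0,-150],0],[-1,[0,0,-161],0],[-1,[0,0,-167],0],[-1,[0,0,-170],0],[-1,[0,0,-170],0]]' 50
python3 - <<'E'
from h import *
f=optics.grab_frame("wrist"); cv2.imwrite("pics/w2.png",f["color"][:,:,::-1])
f=optics.grab_frame("top"); im=f["color"][150:310,330:550]; cv2.imwrite("pics/tub.png",cv2.resize(im,None,fx=3.6,fy=3.6,interpolation=cv2.INTER_CUBIC)[:,:,::-1])
E
```

```text
t: 5.6
eef_pos: [0.5088, 0.3035, 0.2802]
ee_rot: [3.141, 0.0, -0.28]
force: [0.5, 0.7, -6.1]
width: 0.0178
gripper_force: 50.0
```

View pics/w2.png

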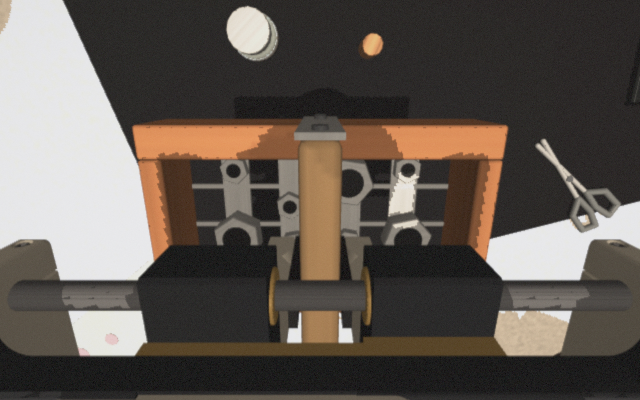

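View pics/tub.png

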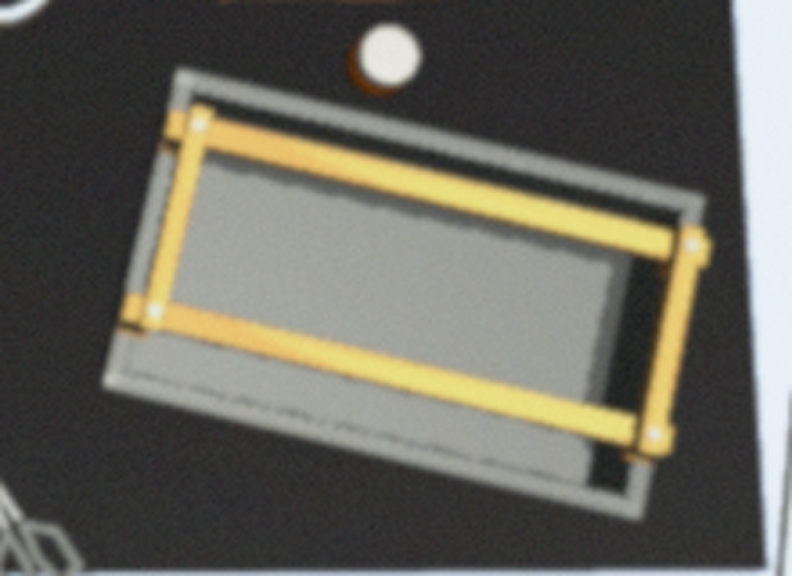

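The wrist view shows the sieve held level with its nuts undisturbed. In the tub crop, the rim corners are near (178,68), (705,195), (640,520) and (105,387), with the battens running parallel to the rim.

Run:
```python
from h import *
f=optics.grab_frame("top"); k=3.6
P=lambda x,y:((x+.5)/k-.5+330,(y+.5)/k-.5+150)
c=np.array([ray(f,P(*p),.088) for p in [(178,68),(705,195),(640,520),(105,387)]])[:,:2]
print("tub centre",c.mean(0),[ (np.linalg.norm(c[(i+1)%4]-c[i]).round(4),np.degrees(np.arctan2(*(c[(i+1)%4]-c[i])[::-1])).round(2)) for i in range(4)])
im=f["color"].astype(float); y=np.clip(im[:,:,0]-im[:,:,2]-15,0,60)/60   # soft yellow mask
E={0:[],1:[],2:[],3:[]}
for u in range(395,500):
    v0=190+(u-395)*.24; 
    col=y[:,u]; 
    for j,vc in enumerate((v0-2.0, v0+51)):
        a=int(vc)-14; seg=col[a:a+29]; w=seg.sum(); 
        i=np.where(seg>.5)[0]
        if len(i)==0: continue
        lo=a+i[0]-(seg[i[0]]-.5)/max(seg[i[0]]-seg[i[0]-1],.05); hi=a+i[-1]+(seg[i[-1]]-.5)/max(seg[i[-1]]-(seg[i[-1]+1] if i[-1]<28 else 0),.05)
        E[2*j].append((u,lo)); E[2*j+1].append((u,hi))
for z in (.108,.112,.116):
  L=[]
  for j in range(4):
    w=np.array([ray(f,p,z)[:2] for p in E[j]]); vx,vy,x0,y0=cv2.fitLine(w.astype(np.float32),cv2.DIST_HUBER,0,.001,.001).ravel()
    th=np.degrees(np.arctan2(vy,vx))%180
    n=np.array([np.cos(np.radians(-15.0+0)),np.sin(np.radians(-15.0))])
    L.append((th.round(2),len(w),((np.array([x0,y0])-c.mean(0))@np.array([np.sin(np.radians(th)),-np.cos(np.radians(th))])*1000).round(1)))
  print(z,L)
```

```text
tub centre [ 0.5250891  -0.26653085] [(np.float64(0.3564), np.float64(-104.08)), (np.float64(0.2171), np.float64(165.69)), (np.float64(0.3543), np.float64(75.82)), (np.float64(0.2165), np.float64(-13.74))]
0.108 [(np.float32(75.75), 105, np.float64(78.4)), (np.float32(75.8), 105, np.float64(56.2)), (np.float32(75.82), 105, np.float64(-45.0)), (np.float32(75.73), 105, np.float64(-65.2))]
0.112 [(np.float32(75.75), 105, np.float64(77.7)), (np.float32(75.8), 105, np.float64(55.6)), (np.float32(75.82), 105, np.float64(-45.3)), (np.float32(75.73), 105, np.float64(-65.4))]
0.116 [(np.float32(75.75), 105, np.float64(77.0)), (np.float32(75.8), 105, np.float64(54.9)), (np.float32(75.82), 105, np.float64(-45.6)), (np.float32(75.73), 105, np.float64(-65.6))]
```

```bash
python3 -m jog '[[-1,[2.5,7.6,0],0],[-1,[8,25,0],0],[-1,[17,51,0],-0.005],[-1,[28,85,0],-0.01],[-1,[41,123,0],-0.015],[-1,[53,161,0],-0.02],[-1,[66,199,0],-0.025],[-1,[78,237,0],-0.03],[-1,[91,275,0],-0.031],[-1,[103,313,0],-0.031],[-1,[116,351,0],-0.031],[-1,[128,389,0],-0.031],[-1,[141,427,0],-0.031],[-1,[152,461,0],-0.031],[-1,[161,490,0],-0.031],[-1,[169,513,0],-0.031],[-1,[174,528,0],-0.031],[-1,[177,537,0],-0.031],[-1,[178,541,0],-0.031],[-1,[179,543,0],-0.031]]' 50
python3 -m jog '[[-1,[0,0,5],0],[-1,[0,0,13],0],[-1,[0,0,23],0],[-1,[0,0,31],0],[-1,[0,0,35],0],[-1,[0,0,35],0],[-1,[0,0,35],0]]'
python3 - <<'E'
from h import *
f=optics.grab_frame("top"); im=f["color"][150:310,330:550]; cv2.imwrite("pics/t2.png",cv2.resize(im,None,fx=3.6,fy=3.6,interpolation=cv2.INTER_CUBIC)[:,:,::-1])
f=optics.grab_frame("wrist"); cv2.imwrite("pics/w3.png",f["color"][:,:,::-1])
for i in range(3): s=status.get_state(); print(s["eef_pos"],s["ee_rot"],s["force"],s["moment"])
E
```

```text
t: 8.25
eef_pos: [0.531, -0.2675, 0.2806]
ee_rot: [-3.141, 0.0, -0.248]
force: [-0.5, 0.8, -7.1]
width: 0.0178
gripper_force: 50.0
t: 9.12
eef_pos: [0.5313, -0.2679, 0.2459]
ee_rot: [3.142, -0.001, -0.249]
force: [-0.9, -0.4, -6.3]
width: 0.0173
gripper_force: 50.0
[ 0.53122679 -0.26788492  0.2459868 ] [-3.14158564e+00 -7.84999275e-04 -2.48848653e-01] [-0.64102066  0.43999025 -6.45781409] [ 0.00024656 -0.02579101  0.02998531]
[ 0.53122679 -0.26788492  0.2459868 ] [-3.14158564e+00 -7.84999275e-04 -2.48848653e-01] [-0.64102066  0.43999025 -6.45781409] [ 0.00024656 -0.02579101  0.02998531]
[ 0.53122679 -0.26788492  0.2459868 ] [-3.14158564e+00 -7.84999275e-04 -2.48848653e-01] [-0.64102066  0.43999025 -6.45781409] [ 0.00024656 -0.02579101  0.02998531]
```

View pics/w3.png

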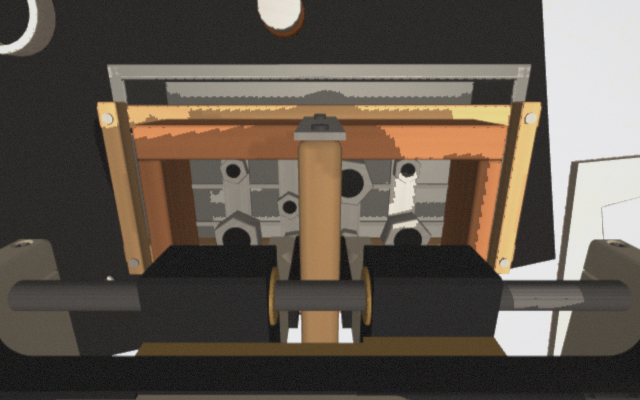

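The wrist view shows the sieve squarely above the battens: the frame spans 135–505 between strips at 120 and 520, and the far batten at y≈112 is parallel to it. Next I'll feel downward in guarded steps.

```bash
cat > chk.py <<'E'
import sys; from station import status
s=status.get_state(); print(s["t"].__round__(2),(s["eef_pos"]*1000).round(1),s["force"].round(1),s["moment"].round(2))
sys.exit(s["force"][2]>float(sys.argv[1]) if len(sys.argv)>1 else 0)
E
c="python3 chk.py -4.5"
python3 -m jog '[[-1,[0,0,6],0],[-1,[0,0,13],0],[-1,[0,0,18],0],[-1,[0,0,20],0],[-1,[0,0,20],0]]' >/dev/null && $c &&
python3 -m jog '[[-1,[0,0,1],0],[-1,[0,0,1.5],0],[-1,[0,0,1.5],0]]' >/dev/null && $c &&
python3 -m jog '[[-1,[0,0,1],0],[-1,[0,0,1.5],0],[-1,[0,0,1.5],0]]' >/dev/null && $c &&
python3 -m jog '[[-1,[0,0,1],0],[-1,[0,0,1.5],0],[-1,[0,0,1.5],0]]' >/dev/null && $c &&
python3 -m jog '[[-1,[0,0,1],0],[-1,[0,0,1.5],0],[-1,[0,0,1.5],0]]' >/dev/null && $c &&
python3 -m jog '[[-1,[0,0,1],0],[-1,[0,0,1.5],0],[-1,[0,0,1.5],0]]' >/dev/null && $c &&
python3 -m jog '[[-1,[0,0,1],0],[-1,[0,0,1.5],0],[-1,[0,0,1.5],0]]' >/dev/null && $c &&
python3 -m jog '[[-1,[0,0,1],0],[-1,[0,0,1.5],0],[-1,[0,0,1.5],0]]' >/dev/null && $c &&
python3 -m jog '[[-1,[0,0,1],0],[-1,[0,0,1.5],0],[-1,[0,0,1.5],0]]' >/dev/null && $c
```

```text
9.85 [ 531.  -267.8  225.4] [-0.1  0.  -6.1] [-0.01 -0.02 -0.  ]False
```

```bash
sed -i 's/sys.exit(s/sys.exit(int(s/; s/else 0)$/else 0)/; s/float(sys.argv\[1\])/float(sys.argv[1]))/' chk.py; tail -1 chk.py
c="python3 chk.py -4.5"
$c &&
python3 -m jog '[[-1,[0,0,1],0],[-1,[0,0,1.5],0],[-1,[0,0,1.5],0]]' >/dev/null && $c &&
python3 -m jog '[[-1,[0,0,1],0],[-1,[0,0,1.5],0],[-1,[0,0,1.5],0]]' >/dev/null && $c &&
python3 -m jog '[[-1,[0,0,1],0],[-1,[0,0,1.5],0],[-1,[0,0,1.5],0]]' >/dev/null && $c &&
python3 -m jog '[[-1,[0,0,1],0],[-1,[0,0,1.5],0],[-1,[0,0,1.5],0]]' >/dev/null && $c &&
python3 -m jog '[[-1,[0,0,1],0],[-1,[0,0,1.5],0],[-1,[0,0,1.5],0]]' >/dev/null && $c &&
python3 -m jog '[[-1,[0,0,1],0],[-1,[0,0,1.5],0],[-1,[0,0,1.5],0]]' >/dev/null && $c &&
python3 -m jog '[[-1,[0,0,1],0],[-1,[0,0,1.5],0],[-1,[0,0,1.5],0]]' >/dev/null && $c &&
python3 -m jog '[[-1,[0,0,1],0],[-1,[0,0,1.5],0],[-1,[0,0,1.5],0]]' >/dev/null && $c
```

```text
sys.exit(int(s["force"][2]>float(sys.argv[1])) if len(sys.argv)>1 else 0)
9.85 [ 531.  -267.8  225.4] [-0.1  0.  -6.1] [-0.01 -0.02 -0.  ]
10.22 [ 531.  -267.8  224.1] [ 0.2  0.2 -6.3] [-0.02 -0.03 -0.03]
10.6 [ 531.  -267.8  222.5] [ 0.1  0.2 -6.8] [-0.02 -0.07  0.02]
10.97 [ 531.  -267.8  221. ] [ 0.7  0.2 -5.5] [-0.01 -0.01 -0.04]
11.35 [ 531.  -267.8  219.5] [ 0.  -0.7 -6.4] [-0.02  0.01  0.03]
11.72 [ 531.  -267.8  218. ] [ 0.8 -0.6 -6.2] [ 0.01 -0.03 -0.02]
12.1 [ 531.  -267.8  216.5] [-0.8  0.4 -5.8] [-0.07 -0.01  0.02]
12.47 [ 531.  -267.8  215. ] [-0.8  0.5 -6.2] [-0.04 -0.03 -0.03]
12.85 [ 531.  -267.8  213.5] [ 0.2  0.2 -5.5] [ 0.   -0.01  0.02]
```

```bash
c="python3 chk.py -4.3"
$c &&
python3 -m jog '[[-1,[0,0,1],0],[-1,[0,0,1.5],0],[-1,[0,0,1.5],0]]' >/dev/null && $c &&
python3 -m jog '[[-1,[0,0,1],0],[-1,[0,0,1.5],0],[-1,[0,0,1.5],0]]' >/dev/null && $c &&
python3 -m jog '[[-1,[0,0,1],0],[-1,[0,0,1.5],0],[-1,[0,0,1.5],0]]' >/dev/null && $c &&
python3 -m jog '[[-1,[0,0,1],0],[-1,[0,0,1],0]]' >/dev/null && $c &&
python3 -m jog '[[-1,[0,0,1],0],[-1,[0,0,1],0]]' >/dev/null && $c &&
python3 -m jog '[[-1,[0,0,1],0],[-1,[0,0,1],0]]' >/dev/null && $c &&
python3 -m jog '[[-1,[0,0,1],0],[-1,[0,0,1],0]]' >/dev/null && $c &&
python3 -m jog '[[-1,[0,0,1],0],[-1,[0,0,1],0]]' >/dev/null && $c &&
python3 -m jog '[[-1,[0,0,1],0],[-1,[0,0,1],0]]' >/dev/null && $c &&
python3 -m jog '[[-1,[0,0,1],0],[-1,[0,0,1],0]]' >/dev/null && $c &&
python3 -m jog '[[-1,[0,0,1],0],[-1,[0,0,1],0]]' >/dev/null && $c
```

```text
12.85 [ 531.  -267.8  213.5] [ 0.2  0.2 -5.5] [ 0.   -0.01  0.02]
13.22 [ 531.  -267.8  212. ] [-0.3 -0.3 -6.5] [-0.02 -0.    0.  ]
13.6 [ 531.  -267.8  210.5] [ 0.4  0.6 -5.5] [-0.02 -0.05  0.01]
13.97 [ 531.  -267.8  209. ] [ 0.9  0.2 -6.7] [ 0.02 -0.07 -0.04]
14.22 [ 530.9 -267.8  207.9] [-0.2  0.4 -6.4] [-0.06  0.01  0.  ]
14.47 [ 531.  -267.8  206.9] [-0.7 -0.2 -7. ] [ 0.02 -0.04 -0.04]
14.72 [ 530.9 -267.8  205.9] [ 0.1 -0.1 -5.4] [-0.06 -0.05  0.02]
14.97 [ 530.9 -267.8  205. ] [-0.3 -0.1 -6.7] [-0.03 -0.01  0.02]
15.22 [ 531.1 -267.9  204.4] [-1.3  0.3 -2.8] [ 0.19  0.22 -0.07]
```

```bash
c="python3 chk.py 4"
python3 -m jog '[[-1,[0,0,0.4],0],[-1,[0,0,0.4],0]]' >/dev/null && $c
python3 -m jog '[[-1,[0.8,0,0],0],[-1,[0.8,0,0],0]]' >/dev/null && $c
python3 -m jog '[[-1,[-0.8,0,0],0],[-1,[-1.6,0,0],0],[-1,[-1.6,0,0],0]]' >/dev/null && $c
python3 -m jog '[[-1,[0.8,0,0],0],[-1,[0.8,0,0],0]]' >/dev/null && $c
```

```text
15.47 [ 531.1 -267.9  204.1] [-1.5  1.1 -0.8] [0.37 0.47 0.03]
15.72 [ 531.3 -267.9  203.8] [-4.   1.9  1.3] [ 0.88  1.68 -0.02]
16.1 [ 531.1 -267.8  204. ] [ 1.2 -0.5 -0.6] [ 0.02 -0.23  0.01]
16.35 [ 531.1 -267.9  203.8] [-1.3  0.6  2.2] [0.27 0.37 0.01]
```

```bash
c="python3 chk.py 4"
python3 -m jog '[[-1,[0,0,-0.7],0],[-1,[0,0,-0.7],0]]' >/dev/null && $c
python3 -m jog '[[-1,[1,0,0],0],[-1,[1,0,0],0],[-1,[1,0,0],0]]' >/dev/null && $c
python3 -m jog '[[-1,[1,0,0],0],[-1,[1,0,0],0],[-1,[1,0,0],0]]' >/dev/null && $c
python3 -m jog '[[-1,[-1.5,0,0],0],[-1,[-3,0,0],0],[-1,[-3,0,0],0]]' >/dev/null && $c
python3 -m jog '[[-1,[-1,0,0],0],[-1,[-1,0,0],0],[-1,[-1,0,0],0]]' >/dev/null && $c
```

```text
16.6 [ 531.1 -267.8  204.1] [ 0.8 -0.9 -0.8] [-0.09 -0.1   0.04]
16.98 [ 531.4 -267.9  204.1] [-3.9  2.1 -0.6] [0.46 1.38 0.04]
17.35 [ 532.7 -268.3  204.2] [-3.7 -0.1 -1. ] [0.27 1.42 0.03]
17.73 [ 530.6 -267.5  204.5] [ 1.5 -0.2 -2.9] [-0.17 -0.52  0.07]
18.1 [ 529.3 -267.2  204.4] [ 0.9 -0.  -4.3] [ 0.06 -0.64 -0.02]
```

```bash
c="python3 chk.py 4"
python3 -m jog '[[-1,[1.0,0,0],0],[-1,[1.8,0,0],0],[-1,[1.8,0,0],0]]' >/dev/null && $c
python3 -m jog '[[-1,[0,12,0],0]]' >/dev/null; $c
python3 -m jog '[[-1,[0,-24,0],0]]' >/dev/null; $c
python3 -m jog '[[-1,[0,24,0],0]]' >/dev/null; $c
python3 -m jog '[[-1,[0,-12,0],0],[-1,[0,-12,0],0],[-1,[0,-12,0],0]]' >/dev/null; $c
```

```text
18.48 [ 530.3 -267.7  204.3] [-3.5  0.8 -1.6] [0.39 0.9  0.04]
18.6 [ 528.3 -279.1  204.4] [ 1.1  1.6 -3.7] [ 0.46 -0.16  0.04]
18.73 [ 533.6 -258.2  204.4] [-0.6 -1.  -4. ] [-0.48  0.07 -0.01]
18.85 [ 528.9 -278.2  204.4] [ 0.3  0.3 -3.5] [ 0.15 -0.05  0.  ]
19.23 [ 531.  -267.9  204.4] [ 0.3 -0.8 -3.8] [-0.41 -0.14 -0.05]
```

```bash
c="python3 chk.py 4"
python3 -m jog '[[-1,[0,22,0],0],[-1,[0,-24,0],0],[-1,[0,24,0],0],[-1,[0,-24,0],0],[-1,[0,24,0],0],[-1,[0,-24,0],0],[-1,[0,24,0],0],[-1,[0,-24,0],0],[-1,[0,0,0],0],[-1,[0,0,0],0],[-1,[0,0,0],0]]' >/dev/null; $c
python3 - <<'E'
from h import *
f=optics.grab_frame("wrist"); a=f["color"][60:260,100:540]
f=optics.grab_frame("top"); b=cv2.resize(f["color"][170:290,350:530],None,fx=3,fy=3,interpolation=cv2.INTER_CUBIC)[:,:440]
o=np.vstack([a,np.pad(b,((0,0),(0,440-b.shape[1]),(0,0)))]) ; cv2.imwrite("pics/s1.png",o[:,:,::-1]); print(o.shape)
E
```

```text
20.6 [ 530.8 -268.   204.4] [-0.7 -1.4 -2.8] [-0.57  0.1  -0.02]
(560, 440, 3)
```

View pics/s1.png

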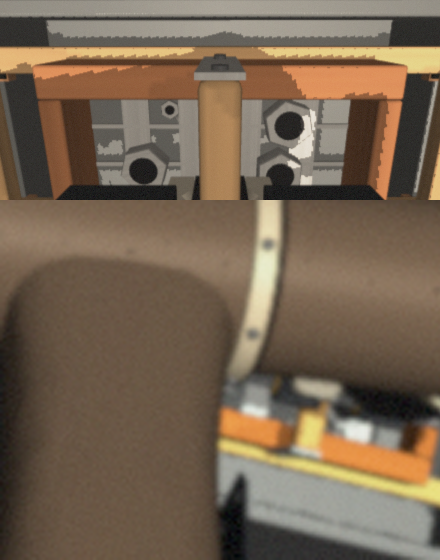

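The wrist half shows the three large nuts on the slats at (143,168), (288,125) and (280,175), with one small nut at (169,110) probably already below the grid. The top view is blocked by the arm. More shaking next.

```bash
c="python3 chk.py 4"
python3 -m jog '[[-1,[0,24,0],0],[-1,[0,-26,0],0],[-1,[0,26,0],0],[-1,[0,-26,0],0],[-1,[0,26,0],0],[-1,[0,-26,0],0],[-1,[0,26,0],0],[-1,[0,-26,0],0],[-1,[0,26,0],0],[-1,[0,-26,0],0],[-1,[0,26,0],0],[-1,[0,-26,0],0],[-1,[0,26,0],0],[-1,[0,-26,0],0],[-1,[0,0,0],0],[-1,[0,0,0],0]]' >/dev/null; $c
python3 -m jog '[[-1,[0,20,0],0],[-1,[0,-26,0],0],[-1,[0,-26,0],0],[-1,[0,26,0],0],[-1,[0,26,0],0],[-1,[0,-26,0],0],[-1,[0,-26,0],0],[-1,[0,26,0],0],[-1,[0,26,0],0],[-1,[0,-26,0],0],[-1,[0,0,0],0],[-1,[0,0,0],0],[-1,[0,0,0],0]]' >/dev/null; $c
python3 - <<'E'
from h import *
f=optics.grab_frame("wrist"); a=f["color"][60:260,100:540]
f=optics.grab_frame("scene"); b=cv2.resize(f["color"][130:250,130:300],None,fx=2.55,fy=2.55,interpolation=cv2.INTER_CUBIC)[:,:440]
o=np.vstack([a,np.pad(b,((0,0),(0,440-b.shape[1]),(0,0)))]) ; cv2.imwrite("pics/s2.png",o[:,:,::-1])
E
```

```text
22.7 [ 530.8 -268.   204.4] [-0.8 -1.3 -3.6] [-0.5   0.09  0.02]
24.32 [ 530.7 -268.1  204.4] [-0.5 -1.3 -2.4] [-0.41 -0.09  0.12]
```

View pics/s2.png

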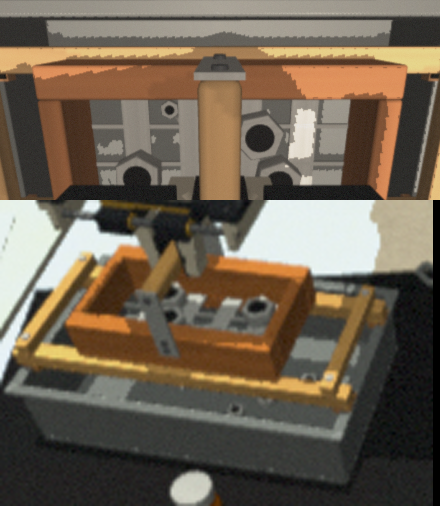

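The small nut at (169,110) hasn't moved while the sieve shook, so it is in the tub. The scene crop shows another small nut in the tub at (236,408). I'll do one more bout, then release, rise and check from above.

```bash
c="python3 chk.py 4"
python3 -m jog '[[-1,[0,24,0],0],[-1,[0,-28,0],0],[-1,[0,28,0],0],[-1,[0,-28,0],0],[-1,[0,28,0],0],[-1,[0,-28,0],0],[-1,[0,28,0],0],[-1,[0,-28,0],0],[-1,[0,28,0],0],[-1,[0,-28,0],0],[-1,[0,28,0],0],[-1,[0,-28,0],0],[-1,[0,28,0],0],[-1,[0,-28,0],0],[-1,[0,28,0],0],[-1,[0,-28,0],0],[-1,[0,0,0],0],[-1,[0,0,0],0],[-1,[0,0,0],0]]' >/dev/null; $c
python3 -m jog '[[-0.5,[0,0,0],0],[-0.4,[0,0,0],0],[-0.4,[0,0,0],0],[-0.4,[0,0,0],0]]' 
python3 -m jog '[[0.5,[0,0,0],0],[1,[0,0,0],0],[1,[0,0,-3],0],[1,[0,0,-15],0],[1,[0,0,-40],0],[1,[0,0,-80],0],[1,[0,0,-120],0],[1,[0,0,-130],0],[1,[0,0,-130],0]]'
python3 - <<'E'
from h import *
f=optics.grab_frame("wrist"); cv2.imwrite("pics/s3.png",cv2.resize(f["color"][60:270,170:470],None,fx=2.6,fy=2.6,interpolation=cv2.INTER_CUBIC)[:,:,::-1])
E
```

```text
26.8 [ 530.6 -268.   204.4] [-1.1 -1.7 -2.4] [-0.63  0.1   0.01]
t: 27.3
eef_pos: [0.5309, -0.2677, 0.2045]
ee_rot: [-3.142, -0.0, -0.249]
force: [0.5, 0.1, 0.0]
width: 0.0262
gripper_force: 0.0
t: 28.42
eef_pos: [0.531, -0.2677, 0.3354]
ee_rot: [-3.141, -0.002, -0.249]
force: [-0.1, -0.5, -0.4]
width: 0.0877
gripper_force: 0.0
```

View pics/s3.png

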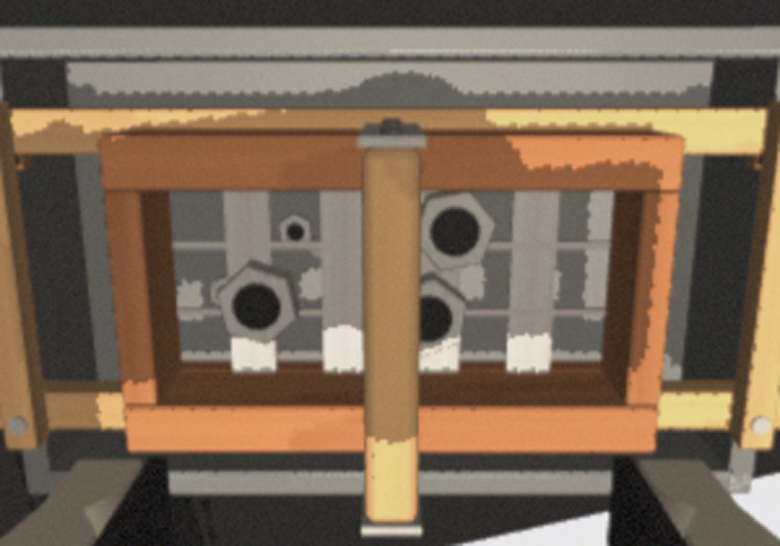

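The wrist view shows the three large nuts on the grid at (257,305), (457,230) and (432,318), with the sieve seated and square. One small nut is below at (295,230), and one at (217,293) is half hidden by a large nut. I have one picture left, so I'll composite several viewpoints.

```bash
cat > snap.py <<'E'
import sys; from h import *
def tile(n,w,h):
    f=optics.grab_frame(n); T=np.linalg.inv(f["cam_to_world"]); p=T@[.531,-.268,.112,1]; q=f["mtx"]@p[:3]; q=q[:2]/q[2]
    return cv2.resize(cv2.getRectSubPix(f["color"],(w,h),tuple(map(float,q))),(400,300),interpolation=cv2.INTER_CUBIC)
np.save(sys.argv[2],tile(sys.argv[1],int(sys.argv[3]),int(sys.argv[4])))
E
python3 -m jog '[[1,[0,20,0],0],[1,[0,60,0],0],[1,[0,90,0],0],[1,[0,90,0],0],[1,[0,90,0],0]]' >/dev/null; python3 snap.py wrist A 220 165
python3 -m jog '[[1,[0,-40,0],0],[1,[0,-100,0],0],[1,[0,-160,0],0],[1,[0,-180,0],0],[1,[0,-180,0],0],[1,[0,-180,0],0]]' >/dev/null; python3 snap.py wrist B 220 165
python3 -m jog '[[1,[0,-60,-20],0],[1,[0,-120,-20],0],[1,[0,-180,-20],0],[1,[0,-240,-20],0],[1,[0,-240,-20],0],[1,[0,-240,-20],0]]' ; python3 snap.py top C 120 90; python3 snap.py scene D 112 84
python3 - <<'E'
import numpy as np,cv2
A,B,C,D=[np.load(k+".npy") for k in "ABCD"]
cv2.imwrite("pics/s4.png",np.vstack([np.hstack([A,B]),np.hstack([C,D])])[:,:,::-1])
E
```

```text
t: 30.7
eef_pos: [0.6121, 0.0513, 0.3541]
ee_rot: [3.141, 0.001, -0.249]
force: [-0.4, -0.5, 0.1]
width: 0.0876
gripper_force: 0.0
```

View pics/s4.png

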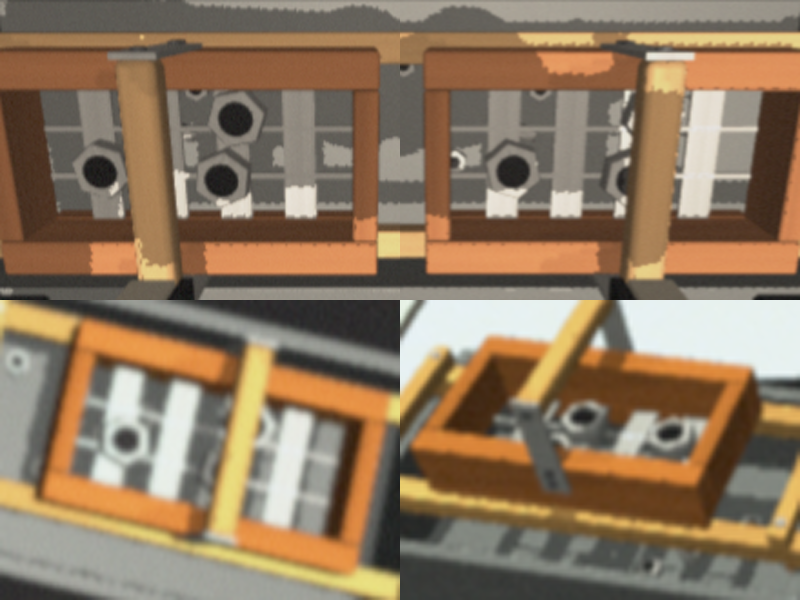

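The composite shows the three large nuts on slats 1 and 3 and no small nut on any slat. Small nuts appear below in A (195,92), B (540,92), (456,160) and (405,68), C (15,360) and (35,465), and D (652,565). I'll cast these onto the tub floor to count the distinct nuts.

Run:
```python
from h import *
s=status.get_state(); f=optics.grab_frame("wrist"); Mn=f["cam_to_world"]; p0=s["eef_pos"]; y=s["ee_rot"][2]
ty=np.array([np.sin(y),-np.cos(y),0])
c=np.array([.531,-.268,.112])
def cast(F,pix,tile,w,h,k,z):
    T=np.linalg.inv(F["cam_to_world"]); q=F["mtx"]@(T@[*c,1])[:3]; q=q[:2]/q[2]
    x=(pix[0]-tile[0]+.5)/400*w-.5; v=(pix[1]-tile[1]+.5)/300*h-.5
    return ray(F,(q[0]+x-(w-1)/2,q[1]+v-(h-1)/2),z)
def loc(w): # tub-axes from batten centre
    d=(w[:2]-c[:2])*1000; return np.round([d[0]*np.cos(y)+d[1]*np.sin(y), -d[0]*np.sin(y)+d[1]*np.cos(y)])
S=np.array([.531,-.2677,.3354])
def F(tcp): M=Mn.copy(); M[:3,3]+=tcp-p0; return dict(mtx=f["mtx"],cam_to_world=M)
top,sc=optics.grab_frame("top"),optics.grab_frame("scene")
L=[("s3 a",F(S),(295,230),None),("s3 b",F(S),(220,293),None),("s3 L",F(S),(257,305),None),
("A",F(S+.09*ty),(195,90),(0,0)),("AL",F(S+.09*ty),(98,170),(0,0)),("B1",F(S-.09*ty),(540,92),(400,0)),("B2",F(S-.09*ty),(456,160),(400,0)),("B3",F(S-.09*ty),(405,68),(400,0)),("BL",F(S-.09*ty),(512,170),(400,0)),
("C1",top,(15,360),(0,300)),("C2",top,(35,465),(0,300)),("C3",top,(213,470),(0,300)),("D",sc,(652,565),(400,300)),("D2",sc,(545,440),(400,300))]
for n,G,p,t in L:
    r=[]
    for z in (.011,.124):
        if t is None: w=ray(G,((p[0]+.5)/2.6-.5+170,(p[1]+.5)/2.6-.5+60),z)
        else: w=cast(G,p,t,*( (220,165) if n[0] in "AB" else (120,90) if n[0]=="C" else (112,84)),0,z)
        r.append(loc(w))
    print(n,"floor",r[0],"grid",r[1])
```

```text
s3 a floor [ 2. 50.] grid [21. 38.]
s3 b floor [-32.  93.] grid [-5. 70.]
s3 L floor [-39.  73.] grid [-11.  55.]
A floor [24. 25.] grid [37. -3.]
AL floor [-38. 106.] grid [-10.  59.]
B1 floor [23. 24.] grid [36. 40.]
B2 floor [-30.  87.] grid [-4. 88.]
B3 floor [ 40. 126.] grid [ 50. 117.]
BL floor [-38.  43.] grid [-10.  54.]
C1 floor [ 45. 128.] grid [ 28. 139.]
C2 floor [-29.  95.] grid [-39. 110.]
C3 floor [ -0. -36.] grid [-13.  -9.]
D floor [22. 27.] grid [109.  87.]
D2 floor [ -95. -116.] grid [  9. -36.]
```

```bash
cat > blobs.py <<'E'
from h import *
c=np.array([.531,-.268,.112]); y=-.249
def loc(w): d=(w[:2]-c[:2])*1000; return np.round([d[0]*np.cos(y)+d[1]*np.sin(y), -d[0]*np.sin(y)+d[1]*np.cos(y)])
def run(n,img=None,F=None):
    F=F or optics.grab_frame(n); g=cv2.cvtColor(F["color"],cv2.COLOR_RGB2GRAY); k=4
    G=cv2.GaussianBlur(cv2.resize(g,None,fx=k,fy=k,interpolation=cv2.INTER_CUBIC),(0,0),2)
    P=cv2.SimpleBlobDetector_Params(); P.filterByColor=True; P.blobColor=0; P.minThreshold=15;P.maxThreshold=200;P.thresholdStep=6; P.filterByArea=True;P.minArea=60;P.maxArea=9000; P.filterByCircularity=True;P.minCircularity=.6;P.filterByConvexity=True;P.minConvexity=.85;P.filterByInertia=True;P.minInertiaRatio=.3;P.minDistBetweenBlobs=8
    for b in cv2.SimpleBlobDetector_create(P).detect(G):
        p=((b.pt[0]+.5)/k-.5,(b.pt[1]+.5)/k-.5); fl,gr=loc(ray(F,p,.011)),loc(ray(F,p,.121))
        if abs(fl[0])<96 and abs(fl[1])<166: print(n,np.round(p),"diam",round(b.size/k,1),"floor",fl,"grid",gr)
E
python3 - <<'E'
from blobs import *
run("top"); run("scene")
S=lambda p:((p[0]+.5)/2.6-.5+170,(p[1]+.5)/2.6-.5+60)
E
python3 -m jog '[[1,[0,60,0],0],[1,[0,120,0],0],[1,[0,170,0],0],[1,[0,170,0],0],[1,[0,170,0],0]]' >/dev/null; python3 -c "
from blobs import *; run('wrist')"
python3 -m jog '[[1,[-30,60,0],0],[1,[-60,120,0],0],[1,[-60,150,0],0],[1,[-60,150,0],0],[1,[-60,150,0],0]]' >/dev/null; python3 -c "
from blobs import *; run('wrist')"
python3 -m jog '[[1,[30,60,0],0],[1,[60,110,0],0],[1,[60,110,0],0],[1,[60,110,0],0]]'; python3 -c "
from blobs import *; run('wrist')"
```

```text
top [423. 224.] diam 7.2 floor [ 6. 33.] grid [-7. 53.]
top [469. 213.] diam 4.3 floor [ 60. -72.] grid [ 43. -43.]
top [417. 201.] diam 4.5 floor [60. 61.] grid [42. 78.]
top [444. 253.] diam 3.2 floor [-52. -32.] grid [-59.  -6.]
top [427. 235.] diam 8.8 floor [-19.  19.] grid [-30.  40.]
top [410. 231.] diam 8.2 floor [-18.  62.] grid [-29.  79.]
top [413. 219.] diam 8.4 floor [13. 61.] grid [-1. 78.]
top [464. 221.] diam 3.3 floor [ 40. -64.] grid [ 24. -35.]
top [391. 201.] diam 3.8 floor [ 44. 126.] grid [ 28. 138.]
top [463. 232.] diam 9.7 floor [ 12. -69.] grid [ -1. -40.]
scene [221. 211.] diam 2.6 floor [22. 23.] grid [107.  82.]
scene [196. 205.] diam 8.5 floor [ 14. -57.] grid [100.  13.]
wrist [395. 146.] diam 6.3 floor [ 2. 49.] grid [20. 74.]
wrist [475. 177.] diam 16.9 floor [-45. -73.] grid [-17. -21.]
wrist [487. 145.] diam 13.4 floor [  3. -84.] grid [ 20. -29.]
wrist [343. 118.] diam 5.1 floor [ 42. 127.] grid [ 50. 134.]
wrist [413. 173.] diam 16.9 floor [-38.  21.] grid [-11.  52.]
wrist [455. 133.] diam 5.8 floor [ 21. -35.] grid [34.  9.]
wrist [461. 134.] diam 2.8 floor [ 19. -43.] grid [33.  2.]
wrist [264. 128.] diam 6.4 floor [-32.  90.] grid [-20.  72.]
wrist [278. 118.] diam 18.7 floor [-18.  69.] grid [-10.  56.]
wrist [291. 103.] diam 5.9 floor [ 2. 51.] grid [ 6. 42.]
wrist [348. 123.] diam 13.9 floor [-25. -29.] grid [-15. -20.]
wrist [355.  88.] diam 18.4 floor [ 23. -38.] grid [ 22. -27.]
wrist [367. 111.] diam 20.9 floor [ -9. -56.] grid [ -2. -41.]
wrist [298.  92.] diam 4.0 floor [17. 41.] grid [18. 34.]
t: 32.9
eef_pos: [0.5068, -0.3639, 0.3534]
ee_rot: [-3.141, 0.002, -0.248]
force: [-0.5, 0.3, -0.3]
width: 0.0875
gripper_force: 0.0
wrist [182. 173.] diam 17.2 floor [-38. 105.] grid [-11.  59.]
wrist [245. 178.] diam 17.6 floor [-45.  11.] grid [-17. -14.]
wrist [252. 146.] diam 18.2 floor [ 3. -2.] grid [ 20. -24.]
wrist [232. 131.] diam 4.6 floor [23. 25.] grid [36. -3.]
```

```bash
python3 -m jog '[[1,[0,-60,0],0],[1,[0,-120,0],0],[1,[0,-180,0],0],[1,[0,-220,0],0],[1,[0,-220,0],0],[1,[0,-220,0],0]]' >/dev/null; python3 -c "
from blobs import *; run('wrist')"
python3 -m jog '[[1,[20,-40,0],0],[1,[40,-70,0],0],[1,[40,-70,0],0],[1,[40,-70,0],0]]' >/dev/null; python3 -c "
from blobs import *; print(status.get_state()['t'],status.get_state()['eef_pos']); run('wrist')
f=optics.grab_frame('wrist'); g=cv2.cvtColor(f['color'],cv2.COLOR_RGB2GRAY)
T=np.linalg.inv(f['cam_to_world'])
R=np.array([[np.cos(y),-np.sin(y)],[np.sin(y),np.cos(y)]])
q=R@[.021,-.035]+c[:2]; q=f['mtx']@(T@[*q,.011,1])[:3]; q=(q[:2]/q[2]).round().astype(int); print(q)
print(g[q[1]-9:q[1]+10,q[0]-12:q[0]+13])"
```

```text
wrist [439. 177.] diam 13.5 floor [-45. -58.] grid [-17. -18.]
wrist [379. 173.] diam 17.3 floor [-38.  33.] grid [-11.  53.]
wrist [315. 118.] diam 5.2 floor [ 41. 127.] grid [ 50. 126.]
wrist [387. 131.] diam 4.9 floor [24. 23.] grid [36. 45.]
wrist [390. 185.] diam 14.5 floor [-56.  14.] grid [-25.  38.]
wrist [435. 134.] diam 2.9 floor [ 19. -45.] grid [33. -7.]
34.25 [ 0.61599284 -0.09419862  0.35423268]
wrist [414. 173.] diam 4.4 floor [ 2. 48.] grid [28. 80.]
wrist [496. 211.] diam 15.9 floor [-58. -83.] grid [-18. -21.]
wrist [385. 195.] diam 5.2 floor [-33.  89.] grid [  2. 112.]
wrist [511. 181.] diam 15.2 floor [-10. -98.] grid [ 19. -33.]
wrist [436. 206.] diam 16.7 floor [-51.  10.] grid [-12.  51.]
wrist [501. 145.] diam 3.3 floor [ 43. -75.] grid [ 61. -15.]
wrist [534. 155.] diam 3.5 floor [  29. -125.] grid [ 49. -54.]
wrist [420. 176.] diam 3.2 floor [-3. 39.] grid [24. 73.]
wrist [414. 212.] diam 8.7 floor [-60.  43.] grid [-20.  76.]
wrist [448. 175.] diam 16.7 floor [-2. -3.] grid [25. 41.]
[471 160]
[[152 150 152 152 148 149 150 150 150 149 148 130 149 152 151 1
[... 1232 characters left out ...]
56 159 158 159 159 159 159 157 157 159
  160 158 160 158 159 159 160]
 [168 169 170 169 165 158 157 158 158 160 158 159 156 158 159 158 158 160
  160 159 160 159 160 157 159]
 [170 172 168 167 166 158 159 158 159 157 158 158 158 156 161 161 158 159
  159 160 159 155 159 161 161]
 [171 171 171 169 166 161 160 158 159 158 156 158 160 157 160 157 158 159
  158 159 159 159 162 158 160]
 [169 168 166 166 164 158 160 159 157 156 157 156 156 155 154 156 155 154
  156 156 154 156 156 155 154]
 [171 168 169 169 167 166 164 163 162 161 162 164 163 160 153 145 141 142
  139 141 142 142 132 131 128]
 [210 211 210 208 208 206 204 202 205 204 206 208 208 201 174 148 146 145
  144 145 144 140 111 107 103]]
```

```bash
python3 -m jog '[[1,[-10,60,0],0],[1,[-20,120,0],0],[1,[-30,180,0],0],[1,[-40,240,0],0],[1,[-40,300,0],0],[1,[-40,345,0],0],[1,[-40,345,0],0],[1,[-40,345,0],0]]' >/dev/null; python3 -c "
from blobs import *; run('wrist')"
python3 -m jog '[[1,[0,40,0],0],[1,[0,50,0],0],[1,[0,50,0],0],[1,[0,50,0],0]]' >/dev/null; python3 -c "
from blobs import *; print(status.get_state()['t'],status.get_state()['eef_pos']); run('wrist')"
```

```text
wrist [177. 146.] diam 5.0 floor [ 2. 51.] grid [19.  4.]
wrist [201. 145.] diam 18.3 floor [ 3. 16.] grid [ 20. -23.]
wrist [195. 177.] diam 16.8 floor [-45.  30.] grid [-17. -12.]
wrist [190. 130.] diam 3.1 floor [24. 29.] grid [ 36. -13.]
35.9 [ 0.48073537 -0.46547587  0.35462626]
wrist [157. 146.] diam 18.1 floor [ 2. 32.] grid [ 20. -21.]
wrist [152. 177.] diam 17.3 floor [-45.  45.] grid [-17. -11.]
wrist [141. 146.] diam 5.2 floor [ 2. 54.] grid [20. -4.]
wrist [118. 169.] diam 4.9 floor [-32.  94.] grid [-7. 27.]
```

Run:
```python
from blobs import *
R=np.array([[np.cos(y),-np.sin(y)],[np.sin(y),np.cos(y)]])
f=optics.grab_frame("scene"); T=np.linalg.inv(f["cam_to_world"])
def pr(l,z,F=f):
    q=R@(np.array(l)/1000)+c[:2]; q=F["mtx"]@(np.linalg.inv(F["cam_to_world"])@[*q,z,1])[:3]; return q[:2]/q[2]
q0=pr((0,0),.112)
for n,l,z in [("L1",(-12,56),.132),("L2",(-18,-16),.132),("L3",(20,-26),.132),("slat2",(0,20),.116),("slat3",(0,-20),.116),("slat4",(0,-60),.116),("slat4 +x",(40,-60),.116),("slat3+x",(40,-20),.116),("strap top",(62,0),.206),("slat1",(0,60),.116)]:
    p=pr(l,z); print(n,p.round(1),"tile",((p-q0)*400/112+[600,450]).round())
# enlarged save for numerics
t=optics.grab_frame("top"); 
w=optics.grab_frame("wrist"); q=pr((20,-38),.011,w); print("floor5 px",q)
g=cv2.cvtColor(w["color"],cv2.COLOR_RGB2GRAY); a=q.round().astype(int); print(g[a[1]-10:a[1]+11:2,a[0]-16:a[0]+17:2])
```

```text
L1 [228.1 173. ] tile [672. 429.]
L2 [203.2 168.2] tile [583. 411.]
L3 [193.7 177.6] tile [549. 445.]
slat2 [214.8 178.9] tile [624. 449.]
slat3 [200.6 177. ] tile [573. 443.]
slat4 [186.6 175.2] tile [523. 436.]
slat4 +x [179.9 185.8] tile [499. 474.]
slat3+x [194.3 187.7] tile [551. 481.]
strap top [187.8 168.9] tile [528. 414.]
slat1 [229.2 180.8] tile [675. 456.]
floor5 px [203.51360463 133.53667587]
[[105 101 104 105 106 109 146 104 102 103 104 104 104 104 102 101  99]
 [104 103 102 106 106 108 126 104 105 106 106 102 107 106 107 104 103]
 [102 104 104 105 105 113 119 104 104 106 107 103 105 106 107 106 103]
 [101 103 102 103 106 118  97  83  81  80  81  81  76  75  79  76  76]
 [135 134 134 132 137 137 129  87  91  90  88  85  86  86  92  93  97]
 [137 135 135 135 137 137 129  91  91  89  91  84  93  93  93 100 102]
 [138 134 130 134 136 140 131  91  91  93  90  83  89  91  94  96 100]
 [137 136 131 131 136 135 133  85  94  90  88  86  91  87  97  98  99]
 [138 135 133 133 135 137 131  89  92  94  88  88  92  91  93  96 101]
 [138 135 132 132 135 137 132  92  94  92  90  85  91  89  95  98  99]
 [135 132 133 133 137 134 133  95  89  91  93  80  88  89  92  97  99]]
```

```bash
v(){ python3 -c "
from blobs import *; print(status.get_state()['t']); run('wrist')" | awk '/floor/{print}' | grep -E "floor \[ *(1[0-9]|2[0-9]|3[0-9])\. +-[2-5]"; echo --; }
python3 -m jog '[[1,[0,-60,0],0],[1,[0,-120,0],0],[1,[0,-180,0],0],[1,[0,-240,0],0],[1,[0,-300,0],0],[1,[0,-345,0],0],[1,[0,-345,0],0],[1,[0,-345,0],0]]' >/dev/null; v
python3 -m jog '[[1,[0,-10,0],0],[1,[0,-10,0],0]]' >/dev/null; v
python3 -m jog '[[1,[0,-10,0],0],[1,[0,-10,0],0]]' >/dev/null; v
python3 -m jog '[[1,[0,-10,0],0],[1,[0,-10,0],0]]' >/dev/null; v
python3 -m jog '[[1,[0,-10,0],0],[1,[0,-10,0],0]]' >/dev/null; v
python3 -m jog '[[1,[0,-15,0],0],[1,[0,-15,0],0]]' ; v
```

```text
wrist [440. 133.] diam 8.5 floor [ 21. -33.] grid [34.  6.]
wrist [448. 134.] diam 3.1 floor [ 19. -45.] grid [33. -3.]
--
wrist [448. 133.] diam 7.5 floor [ 21. -34.] grid [34.  7.]
wrist [454. 134.] diam 3.0 floor [ 19. -44.] grid [33. -0.]
--
wrist [456. 133.] diam 6.8 floor [ 21. -36.] grid [34.  9.]
wrist [462. 134.] diam 3.2 floor [ 19. -44.] grid [33.  2.]
--
wrist [469. 134.] diam 2.7 floor [ 19. -44.] grid [33.  4.]
--
wrist [476. 134.] diam 3.2 floor [ 19. -44.] grid [33.  6.]
--
t: 38.6
eef_pos: [0.5791, -0.0778, 0.3543]
ee_rot: [-3.141, 0.0, -0.248]
force: [0.9, -0.1, 1.0]
width: 0.0876
gripper_force: 0.0
wrist [458. 139.] diam 20.1 floor [13. -4.] grid [28. 41.]
wrist [487. 134.] diam 2.7 floor [ 19. -44.] grid [33. 10.]
--
```

A fifth floor point holds steady at (19,-44) mm across six views. With (2,50), (-32,90), (42,127) and (23,25), that puts all five small nuts on the tub floor. The three large nuts are on the grid and the robot is clear, so I'll hand in.

```bash
python3 -c "
from station import order; print(order.job_done())"
```

```text
the job is handed in; nothing more can be done
None
```

Job handed in, but no verdict came back: the sieve was left seated and released on the battens with the three large nuts in it, and my camera checks put all five small nuts on the tub floor (the fifth was only partly visible, so it is the least certain).

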